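Shut the interlocked supply levers and refit the drip grate

TASK

Finish cleaning up the drip station: first shut all three supply levers on the grey lever box by throwing each one fully over, away from the robot. They are mechanically interlocked, so find out which one is free and never force a lever that is blocked. Then turn the drip grate, which was left upside down on the counter, the right way up (you can stand it on end against the wooden upstand to take it again from the other side) and lay it gently over the drip tray, let go, and leave the other things on the counter standing where they are.

Things in the scene. Friction and masses are not known exactly. Their poses are not given: they have to be found in the camera images.
- bank: Lever box: fixed grey metal box 150 (x) x 270 (y) x 50 mm high; origin at the centre of its underside, x pointing away from the robot (the throwing direction), y to the left. Three levers stand in a row at y = +75, 0, -75 mm (left, middle, right), pivots parallel to y at x = 0, z = 30 mm. All can be pushed over with closed fingers from the robot's side. Pressing with over 80 N is forcing.
- lever_left (a joint): Left lever's angle, rad: 0 leaning 0.5 rad towards the robot (open, starts at 0 to 0.04), 1.0 thrown fully to its stop, leaning 0.5 rad away (shut); shut counts from 0.9. A free lever moves with 1 to 6 N at the grip and stays where it is left.
- lever_middle (a joint): Middle lever's angle, as the left. Interlock: only one lever is free at first; throwing it fully pushes in a plunger behind it, which draws the bolt of one other lever; that one in turn frees the last. The order differs at every start and follows from nothing but the bolts.
- lever_right (a joint): Right lever's angle, as the left. A blocked lever stops hard after 0.04 to 0.2 rad, its steel bolt (10 mm square) lying across the slot just in front of it; a free lever's bolt is drawn back into the grey block beside it (on the lever's left; block tops 84 mm above the counter).
- lever_left_tip (a point): End of the left lever, on its axis, 125 mm from the pivot: at first 60 mm before the pivot (box -x) and 140 mm above the counter; at mid-throw 155 mm high. The lever is a 12 mm square steel arm with a round black grip, 18 mm thick, over its outer 50 mm.
- lever_middle_tip (a point): End of the middle lever, as the left.
- lever_right_tip (a point): End of the right lever, as the left.
- grate: Loose steel drip grate like a shallow pan: slatted plate 64 (x) x 124 (y) x 4 mm with a skirt (3 mm wall) round all sides, 18 mm deep in all; 150 to 300 g. Origin: centre of the slatted outer face; z points from it to the open skirt side: UP at the start (upside down, slats on the counter), DOWN at the end. Pinch it across the 64 mm. Both ends alike; long side starts within 0.4 rad of world y.
- tray: Fixed grey open drip tray 48 (x) x 108 (y) x 34 mm high; origin: centre of its underside. The grate goes over it like a lid, either end first, long sides together: its skirt (58 x 118 mm inside) hangs outside the tray with 5 mm play each side and its plate rests on the rim, the grate's origin then 38 mm above the tray's.
- upstand: Fixed low wall of lighter brown wood, 170 (x) x 18 (y) x 50 mm high, origin at the centre of its underside; it stands between the grate's place and the tray. The grate can stand on its short end leaning against the face that looks to +y.
- mug: Bystander: white mug 76 mm wide, 88 mm high, origin at the centre of its foot.
- sugar_jar: Bystander: glass jar 68 mm wide, 110 mm high.
- cup_stack: Bystander: stack of paper cups 76 mm wide, 125 mm high.
- lid_stack: Bystander: low stack of white cup lids, 80 mm wide, 26 mm high.
- spoon: Bystander: steel spoon with a wooden handle, 150 mm long, lying on the counter.
- coffee_can: Bystander: can 90 mm wide, 130 mm high.
- stirrers: Bystander: clear square holder with stirrers, 70 mm wide, 124 mm high.
Things that resemble listed ones, but are neither listed nor needed, are in the scene too. Leave any black look-alike of the grate alone.

How it is judged:
On the way:
1. all three levers are thrown fully over while the grate is still off the tray (value of joint each of lever_left, lever_middle, lever_right above 0.9 rad and horizontal distance between grate and tray above 0.08 m), for 0.2 s.
At the end, for the whole second after the job is handed in: All three levers above 0.9 rad; the grate slats-up (level within 0.08 rad) on the tray: centres within 12 mm, long sides within 0.2 rad, its outer face 34 to 41.5 mm above the counter (skirt down round the tray), at rest and released (value of joint each of lever_left, lever_middle, lever_right above 0.9 rad and angle between grate's own z axis and vertical above 3.06 rad and horizontal distance between grate and tray below 0.012 m and z of grate in the frame of tray between 0.034 and 0.0415 m and angle between the y axis of grate and the y axis of tray, either way round below 0.2 rad and linear speed of grate below 0.02 m/s and contact force between the fingers and grate below 0.1 N); the robot touches nothing.
It fails at once if a lever is forced (fingers press the lever box or a lever with more than 80 N) (contact force between the fingers and bank above 80 N).
It fails at once if the grate is dropped onto the tray (horizontal distance between grate and tray below 0.05 m and z of grate in the frame of tray below 0.07 m and linear speed of grate above 0.7 m/s).
It fails at once if a bystander is moved more than 50 mm (distance of any of mug, sugar_jar, cup_stack, lid_stack, spoon, coffee_can, stirrers from where it was at the start of the episode above 0.05 m).
It fails at once if a standing bystander is knocked over (angle between any of mug, sugar_jar, cup_stack, lid_stack, coffee_can, stirrers's own z axis and vertical above 0.5 rad).
It also fails if it takes over 72 s, if anything falls off the work surface, if the arm or the gripper's body presses on something with over 40 N, if the wrist force passes 120 N, or if a joint passes its speed limit or range.

ROBOT

A 7-joint arm with a two-finger parallel gripper is mounted at the origin on the work surface. World frame = base frame: x ahead of the robot, y to its left, z up, the work surface at z = 0. Lengths are in m, angles in rad, forces in N, time in s.
With the tool pointing down it reaches from about 0.425 to 0.925 m from the base axis. Payload 6.8 kg.
Tool frame: the origin (TCP) lies at the very end of the fingers, on their centre line; the grasp point (between the pads) lies bot.tcp_to_grasp behind it (bot.tcp_to_grasp is the distance from the TCP to the grasp point, in m); z points along the fingers, y is the line along which they close (so a half turn about z gives the same grasp; the last joint's range is limited). The gripper opens to 85 mm and grips with 20 to 120 N. Pads are 22 mm wide; open, the fingers measure 114 mm over their backs; the gripper's body (76 mm by 85 mm) begins 54 mm behind the grasp point. The pads swing forward as they close: fully open they stand 13 mm farther back than shut.
Start: joints at [-1.231, 0.477, 0.022, 1.555, -0.011, 1.109, -0.083], TCP at [0.292, 0.608, 0.199] pointing down, gripper open.
Joint ranges: [-2.96, 2.96], [-0.34, 2.1], [-1.41, 1.46], [0.24, 2.44], [-1.37, 4.51], [0.17, 1.92], [-2.96, 2.96]. Speed limits (rad/s): [2.39, 2.39, 3.14, 3.14, 3.14, 3.14, 3.14].

INTERFACE

Orientations are given as a unit quaternion [w, x, y, z].
In Python, from station import bot gives the robot as it stands.
- The arm moves only by the tool servo_tool, never from a script. Its argument "motion" is a list that holds one entry, the list of rows, each a list of 7 numbers: the shift along the tool's x, y, z in m, then the turn, a rotation vector about the tool's x, y, z in units of 5 degrees (1.0 is 5 degrees), then the opening, from 0 (shut) to 1 (fully open). A call has 1 to 20 rows; each row is the pose to reach, as a shift and turn from the pose commanded when the call began, along the tool's axes at that moment; what a row does not reach only later rows make up. A row lasts 1/12 s, in which the tool goes at most 41.7 mm and 7.16 degrees, less where a joint would pass 70% of its speed; a pose out of reach is approached as far as the arm can. A call with a gripper value outside its range is refused whole. The fingers move at their own pace and stop on an object; "grip_force" is the grip in N (left out, the last holds). Time passes only in rows, so rows that repeat a pose let the fingers close. It gives the time, the measured TCP pose, the force, the opening and the grip force at its end, in the units of the state.
- bot.get_obs(): the state, without advancing time (a new reading comes with each control period).
- bot.read_camera(name): name is "side" or "top"; returns a dict with "img" (400x640x3 uint8, red, green, blue), "K" (3x3 intrinsics, pixels), "k1" (the pictures are not rectified: a ray, as slopes to the right and down, at radius r is drawn at 1 + k1 r^2 times it, then the intrinsics apply), "pose" (4x4, takes a point from camera to world coordinates). Camera axes: x right, y down, z forward; pixel columns grow to the right and rows downward; lengths in m; the calibration is good to about 2 mm. A picture is of the moment at which its call begins. There is no depth.
- bot.hand_in(): hands the job in; it is judged then, once.
The state is a dict: "t": time; "q": joint angles; "joint_vel": joint speeds; "joint_torque": joint torques, N m; "eef_pos": TCP position; "tool_rot": TCP orientation; "contact_force": force on the tool from outside, world axes, zero at the start; "torque": the same for the moment, N m; "gripper_width": opening from 0.0 (shut) to 1.0 (fully open); "grasp_force": force on a finger pad.
Only numpy, scipy, OpenCV 4.12 (cv2) and the standard library are available. Lean on these libraries where they do the work, as an engineer would, in place of code of your own. Each camera call takes 0.05 s, during which the arm holds its last target. There are 200 camera calls.

## Working session

There is one attempt and no reset: what is moved stays moved. The work goes in short steps, Python scripts to look and compute and a tool call to move; the robot and the scene stay as the last step left them, time stands still between calls to the robot, and variables do not carry over. Pictures are saved under pics/ and viewed, at most 10 in all, crops included, and the job is handed in when it is done.

Besides the shell and the picture viewer there is one more tool, called by a JSON object that holds its "api" and its "payload". servo_tool: Moves the arm, as the interface text tells. Its arguments: {"type":"object","properties":{"motion":{"type":"array"},"grip_force":{"type":"number"}},"required":["motion"]}

```bash
mkdir -p pics; ls
cat > h.py <<'E'
import numpy as np, cv2, json
from scipy.spatial.transform import Rotation as R
from station import bot
def cam(n):
    c=bot.read_camera(n); return c
def ray(c,u,v):
    K=c["K"]; x=(u-K[0,2])/K[0,0]; y=(v-K[1,2])/K[1,1]
    rd=np.hypot(x,y); r=rd
    for _ in range(20): r=rd/(1+c["k1"]*r*r)
    s=r/rd if rd>0 else 1
    d=c["pose"][:3,:3]@np.array([x*s,y*s,1]); return c["pose"][:3,3],d/np.linalg.norm(d)
def plane(c,u,v,z):
    o,d=ray(c,u,v); return o+d*(z-o[2])/d[2]
def tri(c1,p1,c2,p2):
    o1,d1=ray(c1,*p1);o2,d2=ray(c2,*p2)
    t=np.linalg.lstsq(np.c_[d1,-d2],o2-o1,rcond=None)[0]
    a=o1+t[0]*d1;b=o2+t[1]*d2; return (a+b)/2,np.linalg.norm(a-b)
def proj(c,p):
    q=np.linalg.inv(c["pose"])@np.r_[p,1]; x,y=q[:2]/q[2]; f=1+c["k1"]*(x*x+y*y)
    return c["K"][0,0]*x*f+c["K"][0,2], c["K"][1,1]*y*f+c["K"][1,2]
def Rt():
    w,x,y,z=bot.get_obs()["tool_rot"]; return R.from_quat([x,y,z,w])
def go(p,Rg=None):
    "print shift in tool axes and turn (5deg units) to TCP p, rot Rg"
    r=Rt(); d=r.inv().apply(np.array(p)-bot.get_obs()["eef_pos"])
    t=(r.inv()*Rg).as_rotvec()/np.deg2rad(5) if Rg is not None else np.zeros(3)
    print("shift",d.round(4),"turn",t.round(3)); return d,t
E
python3 - <<'E'
from h import *
for n in("top","side"):
    c=cam(n); cv2.imwrite(f"pics/{n}0.png",c["img"][:,:,::-1]); print(n,c["K"].round(1).tolist(),c["k1"],c["pose"].round(3).tolist())
o=bot.get_obs(); print({k:np.round(v,3).tolist() for k,v in o.items()}, bot.tcp_to_grasp)
E
```

```text
pics
top [[428.2, 0.0, 321.4], [0.0, 428.2, 201.3], [0.0, 0.0, 1.0]] -0.014631842680264115 [[0.028, -0.991, 0.134, 0.381], [-0.999, -0.03, -0.017, -0.042], [0.021, -0.133, -0.991, 1.413], [0.0, 0.0, 0.0, 1.0]]
side [[403.2, 0.0, 322.7], [0.0, 403.2, 201.4], [0.0, 0.0, 1.0]] 0.026957700568310202 [[0.918, -0.282, 0.278, 0.227], [-0.396, -0.645, 0.654, -0.772], [-0.005, -0.71, -0.704, 0.911], [0.0, 0.0, 0.0, 1.0]]
{'t': 0.1, 'q': [-1.231, 0.478, 0.022, 1.556, -0.012, 1.109, -0.083], 'joint_vel': [-0.0, -0.003, 0.002, -0.002, 0.0, 0.001, -0.001], 'joint_torque': [0.004, -59.776, 1.614, -28.195, 0.013, 0.005, 0.0], 'eef_pos': [0.292, 0.608, 0.198], 'tool_rot': [-0.0, 0.222, 0.975, -0.001], 'contact_force': [0.504, 0.573, 0.455], 'torque': [-0.012, -0.052, -0.025], 'grasp_force': 0.0, 'gripper_width': 0.999} 0.0187
```

View pics/top0.png

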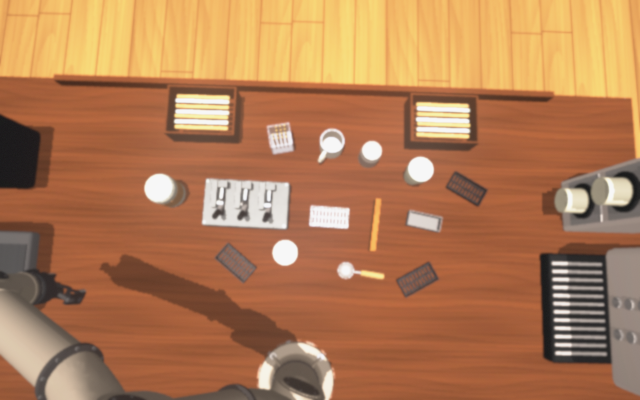

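View pics/side0.png

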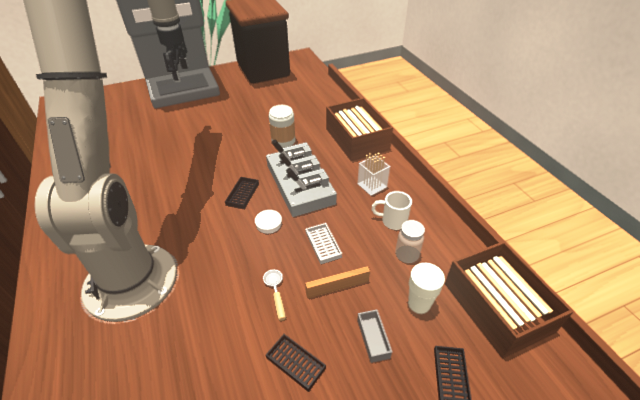

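The top view shows the lever box at (246,203), grate at (329,217), upstand at (376,224), tray at (424,221), spoon at (360,272) and lids at (285,252). I'll measure these and zoom in on the bolts.

Run:
```python
from h import *
t=cam("top"); s=cam("side")
a=cv2.resize(t["img"][170:238,195:300],None,fx=7,fy=7,interpolation=cv2.INTER_CUBIC)[:,:,::-1]
b=cv2.resize(s["img"][130:220,255:345],None,fx=6,fy=6,interpolation=cv2.INTER_CUBIC)[:,:,::-1]
cv2.imwrite("pics/la.png",a);cv2.imwrite("pics/lb.png",b)
hsv=cv2.cvtColor(t["img"],cv2.COLOR_RGB2HSV)
def rect(name,roi,mask,z):
    x0,y0,x1,y1=roi; m=np.zeros(mask.shape,np.uint8); m[y0:y1,x0:x1]=mask[y0:y1,x0:x1]*255
    m=cv2.morphologyEx(m,cv2.MORPH_CLOSE,np.ones((7,7)))
    cs=cv2.findContours(m,0,2)[0]; c=max(cs,key=cv2.contourArea); pts=np.array([plane(t,*p[0],z)[:2] for p in c],np.float32)*1000
    r=cv2.minAreaRect(pts); print(name,np.round(r[0],1),np.round(r[1],1),"ang",round(r[2],1),cv2.boundingRect(c))
low=(hsv[...,1]<70)&(hsv[...,2]>70)
rect("bank",(195,172,297,236),low,.05)
rect("grate",(303,200,355,234),low,.018)
rect("tray",(402,203,447,237),low,.034)
w=(hsv[...,0]<22)&(hsv[...,1]>110)&(hsv[...,2]>175)
rect("upstand",(362,190,388,256),w,.05)
for n,u,v in(("lids",285,252),("spoonbowl",346,270),("spoonend",383,276)): print(n,plane(t,u,v,.01).round(3))
for n,u,v in(("mug",331,143),("jar",371,152),("cups",419,170),("can",160,188)): print(n,plane(t,u,v,.1).round(3))
```

```text
bank [550.2 175.4] [273.9 153.3] ang 88.6 (202, 178, 88, 52)
grate [518.  -92.5] [130.1  70.7] ang 87.5 (309, 205, 41, 24)
tray [ 512.3 -400.4] [112.7  50.9] ang 79.7 (406, 211, 36, 21)
upstand [ 504.8 -238.3] [202.6  81.1] ang 0.8 (362, 190, 26, 64)
lids [0.4   0.047 0.01 ]
spoonbowl [ 0.347 -0.153  0.01 ]
spoonend [ 0.331 -0.273  0.01 ]
mug [ 0.744 -0.09   0.1  ]
jar [ 0.719 -0.217  0.1  ]
cups [ 0.666 -0.369  0.1  ]
can [0.584 0.435 0.1  ]
```

View pics/la.png

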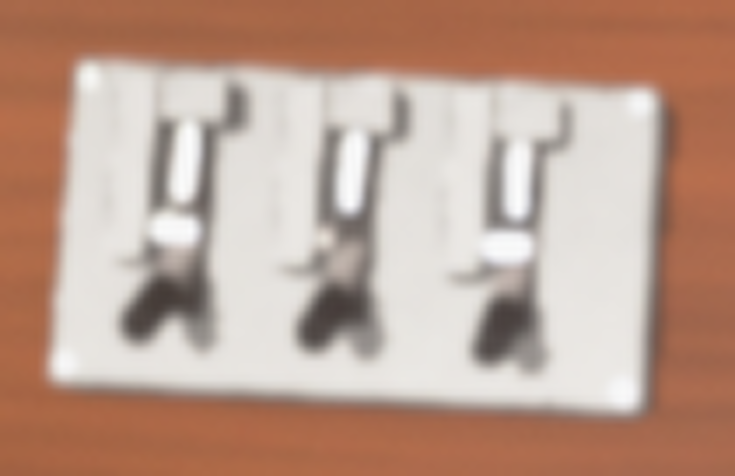

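View pics/lb.png

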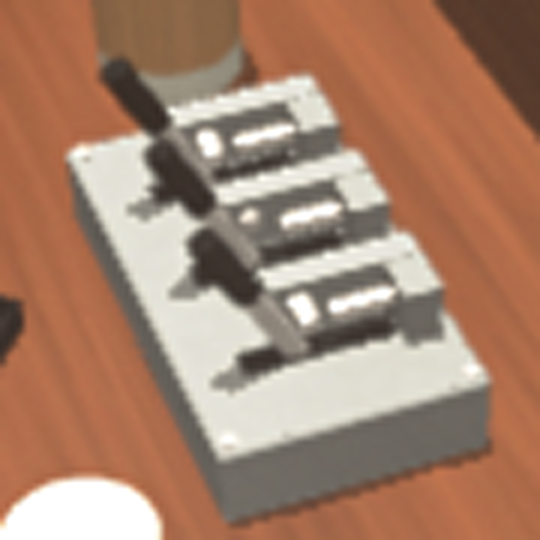

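Close-up: the middle lever's bolt is drawn back (only its end shows at its left), while bright bolts lie across the left and right slots, so the middle one is free. I'll check the lever tips and measure the upstand.

Run:
```python
from h import *
t=cam("top"); s=cam("side")
B=np.array([.550,.1754]); yaw=np.deg2rad(-1.4); c,sn=np.cos(yaw),np.sin(yaw); M=np.array([[c,-sn],[sn,c]])
for y in(.075,0,-.075):
    p=np.r_[B+M@[-.06,y],.14]; print(p.round(3),np.round(proj(t,p)),np.round(proj(s,p)))
hsv=cv2.cvtColor(t["img"],cv2.COLOR_RGB2HSV)
print(hsv[225,370:384].tolist())
h2=cv2.cvtColor(s["img"],cv2.COLOR_RGB2HSV); print(h2[270:296:2,338].tolist())
# bank from side-view independent check: top-face corners near pixel
for n,px in(("near-right corner",(255+228/6,130+440/6)),("far right",(255+480/6,130+380/6)),("near left",(255+75/6,130+152/6))): print(n,plane(s,*px,.05).round(3), (B+M@{"n":[-.075,-.135],"f":[.075,-.135]}.get(n[0],[0,0])).round(3))
d=M@[1,0]; 
Rg=R.from_matrix(np.c_[np.r_[-d,0],np.r_[M@[0,1],0],[0,0,-1]])
go([.45,.178,.25],Rg); go([.45,.178,.113],Rg)
```

```text
[0.492 0.252 0.14 ] [214. 218.] [273. 143.]
[0.49  0.177 0.14 ] [240. 220.] [280. 156.]
[0.488 0.102 0.14 ] [265. 221.] [288. 171.]
[[10, 149, 161], [12, 151, 157], [13, 162, 210], [16, 158, 242], [19, 151, 246], [19, 149, 246], [18, 152, 246], [16, 158, 242], [13, 163, 219], [10, 156, 185], [10, 153, 173], [10, 154, 172], [10, 154, 172], [10, 155, 171]]
[[10, 150, 175], [10, 149, 171], [17, 142, 255], [19, 135, 253], [18, 138, 255], [13, 151, 157], [13, 147, 134], [13, 145, 130], [13, 146, 126], [12, 145, 123], [11, 140, 104], [10, 152, 178], [10, 153, 183]]
near-right corner [0.482 0.055 0.05 ] [0.472 0.042]
far right [0.617 0.044 0.05 ] [0.622 0.039]
near left [0.483 0.309 0.05 ] [0.472 0.042]
shift [-0.3286 -0.3195 -0.0509] turn [-7.000e-03 -1.000e-03 -4.851e+00]
shift [-0.3285 -0.3195  0.0861] turn [-7.000e-03 -1.000e-03 -4.851e+00]
```

{"api": "servo_tool", "payload": {"motion": [[[-0.027,-0.027,-0.005,0,0,-0.4,0],[-0.055,-0.053,-0.01,0,0,-0.8,0],[-0.082,-0.08,-0.015,0,0,-1.2,0],[-0.11,-0.107,-0.02,0,0,-1.6,0],[-0.137,-0.133,-0.025,0,0,-2,0],[-0.165,-0.16,-0.03,0,0,-2.4,0],[-0.192,-0.187,-0.035,0,0,-2.8,0],[-0.22,-0.213,-0.04,0,0,-3.2,0],[-0.247,-0.24,-0.045,0,0,-3.6,0],[-0.275,-0.267,-0.05,0,0,-4,0],[-0.302,-0.293,-0.05,0,0,-4.4,0],[-0.3285,-0.3195,-0.05,0,0,-4.85,0],[-0.3285,-0.3195,-0.02,0,0,-4.85,0],[-0.3285,-0.3195,0.02,0,0,-4.85,0],[-0.3285,-0.3195,0.06,0,0,-4.85,0],[-0.3285,-0.3195,0.085,0,0,-4.85,0],[-0.3285,-0.3195,0.085,0,0,-4.85,0],[-0.3285,-0.3195,0.085,0,0,-4.85,0]]], "grip_force": 60}}

```text
t: 1.8
eef_pos: [0.4494, 0.1778, 0.1138]
tool_rot: [-0.001, 0.012, 1.0, -0.001]
contact_force: [0.1, 0.4, 0.9]
gripper_width: 0.005
grasp_force: 0.0
```

{"api": "servo_tool", "payload": {"motion": [[[-0.015,0,0,0,0,0,0],[-0.03,0,0,0,0,0,0],[-0.04,0,0,0,0,0,0],[-0.05,0,0,0,0,0,0],[-0.06,0,0,0,0,0,0],[-0.07,0,0,0,0,0,0],[-0.08,0,0,0,0,0,0],[-0.09,0,0,0,0,0,0],[-0.1,0,0,0,0,0,0],[-0.107,0,0,0,0,0,0],[-0.112,0,0,0,0,0,0],[-0.112,0,0,0,0,0,0]]]}}

```text
t: 2.8
eef_pos: [0.563, 0.1753, 0.1141]
tool_rot: [0.0, 0.013, 1.0, -0.0]
contact_force: [0.5, 0.9, 0.7]
gripper_width: -0.0
grasp_force: 0.0
```

{"api": "servo_tool", "payload": {"motion": [[[-0.003,0,0,0,0,0,0],[-0.006,0,0,0,0,0,0],[-0.009,0,0,0,0,0,0],[-0.011,0,0,0,0,0,0]]]}}

```text
t: 3.13
eef_pos: [0.5732, 0.1753, 0.1143]
tool_rot: [0.0, 0.012, 1.0, 0.0]
contact_force: [-0.4, -0.1, -0.2]
gripper_width: -0.001
grasp_force: 0.0
```

Run:
```python
from h import *
print(bot.get_obs()["eef_pos"],bot.get_obs()["contact_force"])
t=cam("top"); s=cam("side")
a=cv2.resize(t["img"][170:238,195:300],None,fx=5,fy=5,interpolation=cv2.INTER_CUBIC)[:,:,::-1]
b=cv2.resize(s["img"][130:220,255:345],None,fx=4,fy=4,interpolation=cv2.INTER_CUBIC)[:,:,::-1]
o=np.zeros((705,530,3),np.uint8); 
o=np.zeros((360,890,3),np.uint8); o[:340,:525]=a; o[:360,530:]=b
cv2.imwrite("pics/l1.png",cv2.resize(o,(800,324)))
```

```text
[0.5731699  0.17527615 0.11426701] [-0.41454003 -0.12948343 -0.22672969]
```

View pics/l1.png

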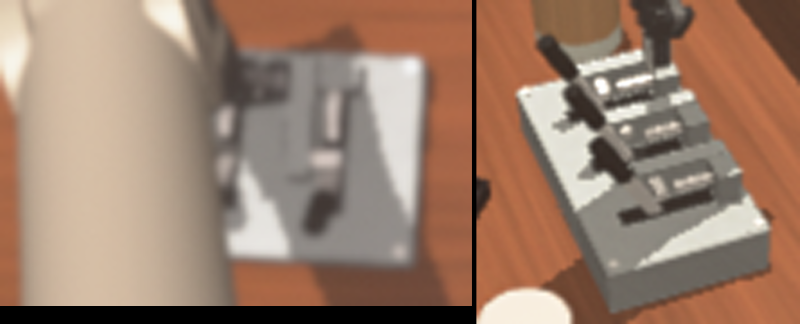

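Run:
```python
from h import *
s=cam("side"); o=bot.get_obs()
print(proj(s,o["eef_pos"]),proj(s,[.573,.175,.16]))
d=cv2.resize(s["img"][80:220,245:385],None,fx=4,fy=4,interpolation=cv2.INTER_CUBIC)[:,:,::-1].copy()
cv2.imwrite("pics/l2.png",d)
# lever tip triangulation: top px & side px of dark tip
t=cam("top")
for n,a,b in(("L",(195+135/7,170+325/7),(255+118/6,130+75/6)),("M",(195+312/7,170+335/7),(255+163/6,130+160/6)),("R",(195+487/7,170+348/7),(255+207/6,130+248/6))): print(n,tri(t,a,s,b))
```

```text
(np.float64(305.5798345774217), np.float64(156.3094410895119)) (np.float64(305.0812280151668), np.float64(144.6211675653582))
L (array([0.49792073, 0.25317655, 0.13729493]), np.float64(0.0011929569007385135))
M (array([0.49644958, 0.17816599, 0.13479561]), np.float64(0.0018845697494487613))
R (array([0.49313754, 0.10333045, 0.13522863]), np.float64(0.002049119583012011))
```

View pics/l2.png

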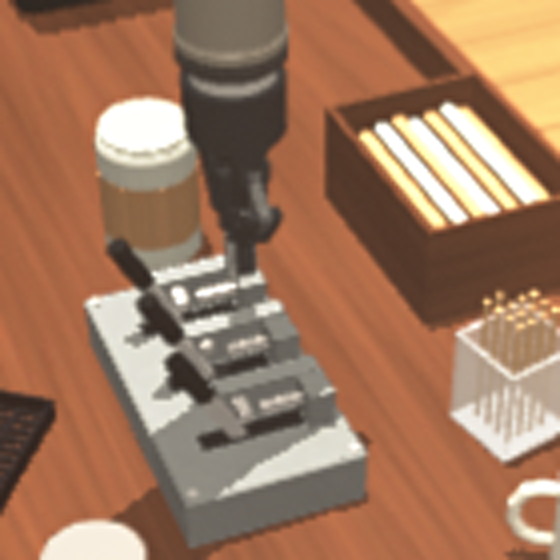

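The view shows all three levers still leaning to the robot, with the fingertip seemingly ending near (305,149). The TCP should project to (305,156), so I'll compare with the first picture.

Run:
```python
from h import *
s=cam("side")["img"]; a=cv2.imread("pics/side0.png")[:,:,::-1]
x0,y0,x1,y1=280,120,335,180
o=np.hstack([cv2.resize(i[y0:y1,x0:x1],None,fx=7,fy=7,interpolation=0) for i in(a,s)])
cv2.imwrite("pics/l3.png",o[:,:,::-1])
```

```text
(no output)
```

View pics/l3.png

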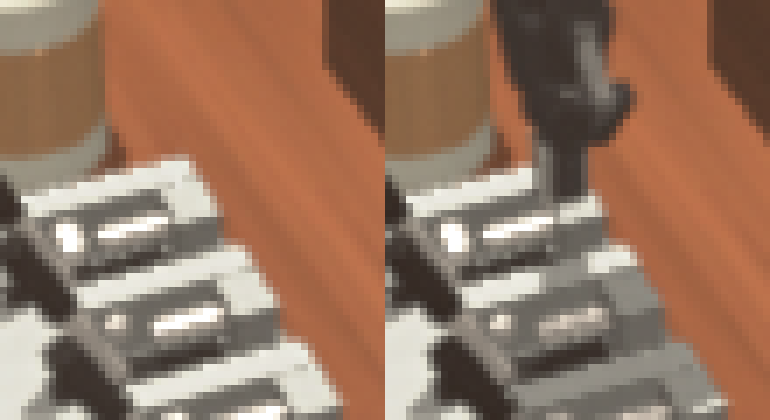

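Run:
```python
from h import *
s=cam("side");t=cam("top"); o=bot.get_obs()
for z in(.09,.114,.138): print(plane(s,306,150,z).round(3))
print(proj(t,o["eef_pos"]),o["q"].round(3))
a=cv2.imread("pics/top0.png")[:,:,::-1]
i=[cv2.resize(k[150:235,190:300],None,fx=3.6,fy=3.6,interpolation=0) for k in(a,t["img"])]
cv2.imwrite("pics/l4.png",np.hstack(i)[:,:,::-1])
```

```text
[0.597 0.235 0.09 ]
[0.586 0.205 0.114]
[0.576 0.176 0.138]
(np.float64(243.05484520279435), np.float64(193.3748323798636)) [-0.538  0.448  0.179  1.832 -0.101  0.871  1.235]
```

View pics/l4.png

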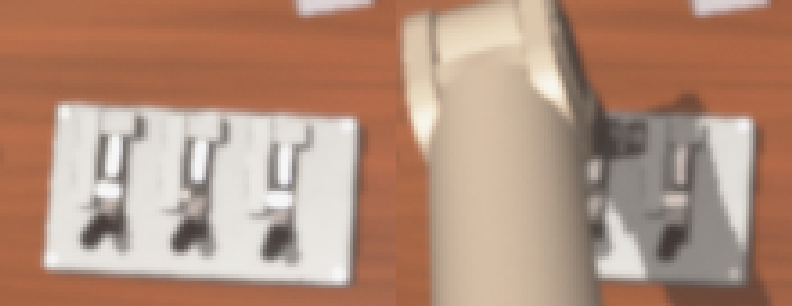

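{"api": "servo_tool", "payload": {"motion": [[[0,0,-0.03,0,0,0,0],[0,0,-0.065,0,0,0,0],[0.04,0,-0.065,0,0,0,0],[0.08,0,-0.065,0,0,0,0],[0.12,0,-0.065,0,0,0,0],[0.145,0,-0.05,0,0,0,0],[0.145,0,-0.01,0,0,0,0],[0.145,0,0,0,0,0,0],[0.145,0,0,0,0,0,0],[0.145,0,0,0,0,0,0]]]}}

```text
t: 4.32
eef_pos: [0.4288, 0.1786, 0.1145]
tool_rot: [-0.0, 0.013, 1.0, -0.0]
contact_force: [0.6, -0.0, 0.8]
gripper_width: -0.005
grasp_force: 0.0
```

Run:
```python
from h import *
s=cam("side"); o=bot.get_obs(); p=o["eef_pos"]; a=cv2.imread("pics/side0.png")[:,:,::-1]
u,v=proj(s,p); print(p,u,v, proj(s,p+[0,0,.05]))
d=(np.abs(s["img"].astype(int)-a).sum(2)>60)
U,V=int(u),int(v)
for r in range(V-14,V+18): print(r,''.join('#' if k else '.' for k in d[r,U-25:U+25]), "<-" if r==V else "")
```

```text
[0.42952812 0.17893356 0.11510751] 261.6148281003606 167.09282588661003 (np.float64(259.73547562668904), np.float64(154.16241254211826))
153 ....................#######....................... 
154 ....................#######....................... 
155 ....................########...................... 
156 ....................########...................... 
157 ....................########...................... 
158 .....................#######...................... 
159 .....................######....................... 
160 .....................####......................... 
161 .................................................. 
162 .................................................. 
163 .................................................. 
164 .................................................. 
165 .................................................. 
166 .................................................. 
167 .................................................. <-
168 .................................................. 
169 .................................................. 
170 .................................................. 
171 .................................................. 
172 .................................................. 
173 .................................................. 
174 .................................................. 
175 .................................................. 
176 .................................................. 
177 .................................................. 
178 .........................................#........ 
179 ..........................................#....... 
180 ..........................................###..... 
181 ..........................................#####... 
182 ...........................................#####.. 
183 ............................................###### 
184 ............................................######
```

The fingertip sits about 26 mm above the reported TCP, so it slid just over the lever. I'll lower the tool 25 mm, which still clears the 84 mm blocks either way, and push again.

{"api": "servo_tool", "payload": {"motion": [[[0,0,0.024,0,0,0,0],[-0.02,0,0.024,0,0,0,0],[-0.04,0,0.024,0,0,0,0],[-0.05,0,0.024,0,0,0,0],[-0.06,0,0.024,0,0,0,0],[-0.065,0,0.024,0,0,0,0],[-0.07,0,0.024,0,0,0,0]]]}}

```text
t: 4.95
eef_pos: [0.4984, 0.1772, 0.0906]
tool_rot: [-0.0, 0.012, 1.0, 0.0]
contact_force: [-1.8, 0.2, 0.9]
gripper_width: -0.002
grasp_force: 1.0
```

Contact felt, with light force. I'll continue.

{"api": "servo_tool", "payload": {"motion": [[[-0.01,0,0,0,0,0,0],[-0.02,0,0,0,0,0,0],[-0.03,0,0,0,0,0,0],[-0.04,0,0,0,0,0,0],[-0.05,0,0,0,0,0,0],[-0.058,0,0,0,0,0,0],[-0.066,0,0,0,0,0,0],[-0.07,0,0,0,0,0,0],[-0.072,0,0,0,0,0,0]]]}}

```text
t: 5.7
eef_pos: [0.5708, 0.1749, 0.09]
tool_rot: [0.0, 0.013, 1.0, -0.0]
contact_force: [-1.1, -0.3, 0.2]
gripper_width: -0.005
grasp_force: 0.5
```

{"api": "servo_tool", "payload": {"motion": [[[-0.002,0,0,0,0,0,0],[-0.004,0,0,0,0,0,0]]]}}

```text
t: 5.87
eef_pos: [0.5738, 0.1751, 0.0901]
tool_rot: [-0.0, 0.012, 1.0, -0.0]
contact_force: [-1.9, 0.3, -0.1]
gripper_width: 0.001
grasp_force: 0.6
```

Still free-moving; I'll creep to the stop.

{"api": "servo_tool", "payload": {"motion": [[[-0.002,0,0,0,0,0,0],[-0.004,0,0,0,0,0,0]]]}}

```text
t: 6.03
eef_pos: [0.578, 0.1752, 0.0903]
tool_rot: [-0.0, 0.012, 1.0, 0.0]
contact_force: [-0.9, 0.0, -1.0]
gripper_width: -0.002
grasp_force: 0.6
```

{"api": "servo_tool", "payload": {"motion": [[[-0.001,0,0,0,0,0,0],[-0.002,0,0,0,0,0,0],[-0.003,0,0,0,0,0,0]]]}}

```text
t: 6.28
eef_pos: [0.5801, 0.1751, 0.0899]
tool_rot: [-0.001, 0.012, 1.0, -0.0]
contact_force: [-4.3, -0.4, -0.9]
gripper_width: -0.003
grasp_force: 1.9
```

{"api": "servo_tool", "payload": {"motion": [[[-0.001,0,0,0,0,0,0],[-0.002,0,0,0,0,0,0]]]}}

```text
t: 6.45
eef_pos: [0.581, 0.1751, 0.0896]
tool_rot: [-0.002, 0.012, 1.0, -0.0]
contact_force: [-7.3, 0.3, 0.3]
gripper_width: -0.001
grasp_force: 3.4
```

{"api": "servo_tool", "payload": {"motion": [[[-0.001,0,0,0,0,0,0],[-0.002,0,0,0,0,0,0]]]}}

```text
t: 6.62
eef_pos: [0.5818, 0.175, 0.0892]
tool_rot: [-0.003, 0.012, 1.0, -0.0]
contact_force: [-10.0, -0.7, 1.5]
gripper_width: -0.001
grasp_force: 4.9
```

{"api": "servo_tool", "payload": {"motion": [[[0.03,0,0,0,0,0,0],[0.07,0,0,0,0,0,0],[0.11,0,0,0,0,0,0],[0.14,0,0,0,0,0,0],[0.15,0,0,0,0,0,0],[0.15,0,0,0,0,0,0]]]}}

```text
t: 7.12
eef_pos: [0.4334, 0.179, 0.0906]
tool_rot: [0.0, 0.011, 1.0, 0.0]
contact_force: [0.4, 0.4, -0.1]
gripper_width: 0.001
grasp_force: 0.0
```

Run:
```python
from h import *
s=cam("side"); a=cv2.imread("pics/side0.png")[:,:,::-1]; print(bot.get_obs()["eef_pos"])
x0,y0,x1,y1=255,125,345,215
o=np.hstack([cv2.resize(i[y0:y1,x0:x1],None,fx=4.4,fy=4.4,interpolation=cv2.INTER_CUBIC) for i in(a,s["img"])])
cv2.imwrite("pics/l5.png",o[:,:,::-1])
```

```text
[0.43576916 0.17917907 0.09090661]
```

View pics/l5.png

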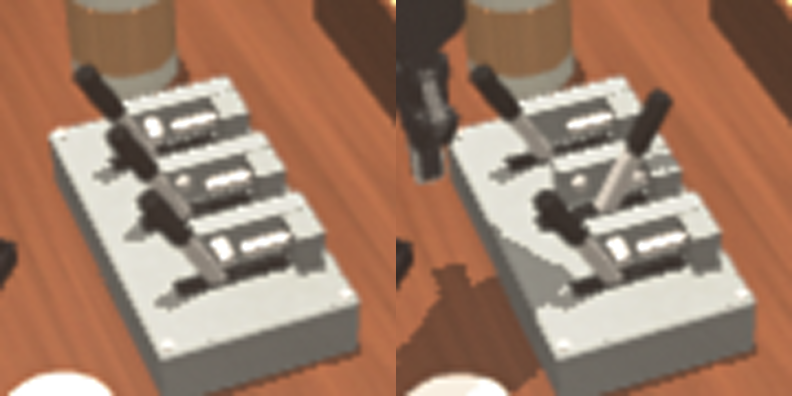

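The middle lever is shut and the left bolt is now drawn back (its bright bar is gone), while the right is still blocked. The left lever is next.

{"api": "servo_tool", "payload": {"motion": [[[0,0.035,0,0,0,0,0],[0,0.07,0,0,0,0,0],[-0.01,0.075,0,0,0,0,0],[-0.04,0.075,0,0,0,0,0],[-0.055,0.075,0,0,0,0,0],[-0.065,0.075,0,0,0,0,0],[-0.075,0.075,0,0,0,0,0]]]}}

```text
t: 7.75
eef_pos: [0.5139, 0.2517, 0.0901]
tool_rot: [0.0, 0.013, 1.0, 0.0]
contact_force: [-2.5, 1.5, 1.0]
gripper_width: -0.001
grasp_force: 0.9
```

{"api": "servo_tool", "payload": {"motion": [[[-0.01,0,0,0,0,0,0],[-0.02,0,0,0,0,0,0],[-0.03,0,0,0,0,0,0],[-0.04,0,0,0,0,0,0],[-0.05,0,0,0,0,0,0],[-0.06,0,0,0,0,0,0],[-0.066,0,0,0,0,0,0],[-0.07,0,0,0,0,0,0],[-0.07,0,0,0,0,0,0]]]}}

```text
t: 8.5
eef_pos: [0.5819, 0.2497, 0.0898]
tool_rot: [-0.001, 0.012, 1.0, -0.0]
contact_force: [-2.6, -0.4, 0.3]
gripper_width: -0.004
grasp_force: 1.0
```

{"api": "servo_tool", "payload": {"motion": [[[-0.001,0,0,0,0,0,0],[-0.002,0,0,0,0,0,0],[-0.003,0,0,0,0,0,0],[-0.003,0,0,0,0,0,0]]]}}

```text
t: 8.83
eef_pos: [0.5827, 0.2497, 0.0896]
tool_rot: [-0.002, 0.012, 1.0, -0.001]
contact_force: [-6.2, -1.1, 1.0]
gripper_width: 0.001
grasp_force: 2.9
```

{"api": "servo_tool", "payload": {"motion": [[[-0.001,0,0,0,0,0,0],[-0.002,0,0,0,0,0,0],[-0.003,0,0,0,0,0,0],[-0.003,0,0,0,0,0,0]]]}}

```text
t: 9.17
eef_pos: [0.5835, 0.2497, 0.0892]
tool_rot: [-0.004, 0.012, 1.0, -0.001]
contact_force: [-10.5, -1.6, 3.1]
gripper_width: 0.002
grasp_force: 5.8
```

At the stop; the right lever is next. It must be free now if the left is fully shut, and I'll approach gently to check.

{"api": "servo_tool", "payload": {"motion": [[[0.03,0,0,0,0,0,0],[0.07,0,0,0,0,0,0],[0.11,0,0,0,0,0,0],[0.145,0,0,0,0,0,0],[0.15,-0.035,0,0,0,0,0],[0.15,-0.075,0,0,0,0,0],[0.15,-0.115,0,0,0,0,0],[0.15,-0.15,0,0,0,0,0],[0.13,-0.15,0,0,0,0,0],[0.1,-0.15,0,0,0,0,0],[0.09,-0.15,0,0,0,0,0],[0.085,-0.15,0,0,0,0,0],[0.08,-0.15,0,0,0,0,0],[0.075,-0.15,0,0,0,0,0]]]}}

```text
t: 10.33
eef_pos: [0.5084, 0.1023, 0.09]
tool_rot: [-0.0, 0.012, 1.0, 0.0]
contact_force: [-1.7, -0.1, 0.4]
gripper_width: -0.001
grasp_force: 0.8
```

{"api": "servo_tool", "payload": {"motion": [[[-0.005,0,0,0,0,0,0],[-0.01,0,0,0,0,0,0],[-0.01,0,0,0,0,0,0]]]}}

```text
t: 10.58
eef_pos: [0.5201, 0.1019, 0.0903]
tool_rot: [0.001, 0.012, 1.0, 0.0]
contact_force: [0.3, 0.4, 1.1]
gripper_width: -0.0
grasp_force: 0.0
```

{"api": "servo_tool", "payload": {"motion": [[[-0.01,0,0,0,0,0,0],[-0.02,0,0,0,0,0,0],[-0.03,0,0,0,0,0,0],[-0.04,0,0,0,0,0,0],[-0.05,0,0,0,0,0,0],[-0.055,0,0,0,0,0,0],[-0.058,0,0,0,0,0,0]]]}}

```text
t: 11.17
eef_pos: [0.5784, 0.0999, 0.0901]
tool_rot: [0.0, 0.013, 1.0, -0.0]
contact_force: [-0.8, 0.3, -0.5]
gripper_width: 0.004
grasp_force: 0.6
```

{"api": "servo_tool", "payload": {"motion": [[[-0.001,0,0,0,0,0,0],[-0.002,0,0,0,0,0,0],[-0.003,0,0,0,0,0,0],[-0.003,0,0,0,0,0,0]]]}}

```text
t: 11.5
eef_pos: [0.5801, 0.1, 0.0903]
tool_rot: [0.0, 0.012, 1.0, 0.0]
contact_force: [-1.2, -0.5, -0.1]
gripper_width: -0.002
grasp_force: 0.4
```

{"api": "servo_tool", "payload": {"motion": [[[-0.001,0,0,0,0,0,0],[-0.002,0,0,0,0,0,0],[-0.003,0,0,0,0,0,0],[-0.003,0,0,0,0,0,0]]]}}

```text
t: 11.83
eef_pos: [0.5809, 0.1, 0.0898]
tool_rot: [-0.002, 0.012, 1.0, -0.0]
contact_force: [-8.0, -0.9, 4.2]
gripper_width: 0.001
grasp_force: 4.4
```

All three are at their stops. I'll retract and measure the upstand and grate more closely, verifying the levers on the side view.

{"api": "servo_tool", "payload": {"motion": [[[0.02,0,0,0,0,0,0],[0.03,0,-0.04,0,0,0,0],[0.04,-0.01,-0.08,0,0,0,0.5],[0.05,-0.04,-0.12,0,0,1.4,1],[0.06,-0.07,-0.14,0,0,2.8,1],[0.06,-0.1,-0.15,0,0,4.2,1],[0.06,-0.13,-0.15,0,0,5.6,1],[0.06,-0.15,-0.15,0,0,7,1],[0.06,-0.17,-0.15,0,0,8.4,1],[0.06,-0.18,-0.15,0,0,9.8,1],[0.06,-0.19,-0.15,0,0,11.2,1],[0.06,-0.19,-0.15,0,0,12.6,1],[0.06,-0.19,-0.15,0,0,14,1],[0.06,-0.19,-0.15,0,0,15.4,1],[0.06,-0.19,-0.15,0,0,16.8,1],[0.06,-0.19,-0.15,0,0,18,1],[0.06,-0.19,-0.15,0,0,18,1]]]}}

```text
t: 13.25
eef_pos: [0.5191, -0.0886, 0.2406]
tool_rot: [0.001, 0.717, 0.697, 0.001]
contact_force: [-0.7, -0.1, -0.7]
gripper_width: 1.003
grasp_force: 0.0
```

```bash
cat > m.py <<'E'
from h import *
def rect(c,img,roi,mask,z):
    x0,y0,x1,y1=roi; m=np.zeros(mask.shape,np.uint8); m[y0:y1,x0:x1]=mask[y0:y1,x0:x1]*255
    cs=cv2.findContours(cv2.morphologyEx(m,cv2.MORPH_CLOSE,np.ones((5,5))),0,2)[0]; k=max(cs,key=cv2.contourArea)
    pts=np.array([plane(c,*p[0],z)[:2] for p in k],np.float32)*1000; r=cv2.minAreaRect(pts); return np.round(r[0],1),np.round(r[1],1),round(r[2],1),cv2.boundingRect(k)
E
python3 - <<'E'
from m import *
t=cam("top"); s=cam("side"); o=bot.get_obs(); print(o["q"].round(2),o["eef_pos"])
a=cv2.imread("pics/top0.png")[:,:,::-1]; hsv=cv2.cvtColor(a,cv2.COLOR_RGB2HSV)
for zz in(.05,):
  print("upstand top",rect(t,a,(362,190,388,256),hsv[...,2]>205,zz))
g=(hsv[...,1]<70)&(hsv[...,2]>110); print("grate",rect(t,a,(303,200,355,234),g,.018),rect(t,a,(303,200,355,234),g,.0))
print("tray",[rect(t,a,(402,203,447,237),(hsv[...,1]<80)&(hsv[...,2]>v),.034) for v in(70,100)])
b=cv2.imread("pics/side0.png")[:,:,::-1]; hb=cv2.cvtColor(b,cv2.COLOR_RGB2HSV)
print("upstand side",rect(s,b,(300,260,375,300),(hb[...,2]>215)&(hb[...,0]<25),.05))
print("grate side",rect(s,b,(300,218,345,266),(hb[...,1]<70)&(hb[...,2]>110),.018))
print("tray side",rect(s,b,(352,302,396,364),(hb[...,1]<70)&(hb[...,2]>70),.034))
x0,y0,x1,y1=225,105,395,305
cv2.imwrite("pics/n1.png",cv2.resize(s["img"][y0:y1,x0:x1],None,fx=3,fy=3,interpolation=cv2.INTER_CUBIC)[:,:,::-1])
E
```

```text
[-0.42  0.2   0.55  1.89 -0.12  1.08  0.16] [ 0.51890556 -0.08850783  0.24047217]
upstand top (array([ 495.8, -240.9]), array([ 21.4, 171.8]), 84.0, (370, 198, 12, 54))
grate (array([518. , -92.6]), array([130.1,  70.5]), 87.6, (309, 205, 41, 24)) (array([519.8, -93.2]), array([131.8,  71.4]), 87.6, (309, 205, 41, 24))
tray [(array([ 512.9, -400.5]), array([113.8,  52.4]), 79.7, (406, 210, 36, 22)), (array([ 512.9, -400.5]), array([113.8,  52.4]), 79.7, (406, 210, 36, 22))]
upstand side (array([ 494.9, -237.9]), array([ 17.4, 167.6]), 84.3, (306, 266, 64, 22))
grate side (array([516.3, -94.6]), array([136.2,  69.1]), 87.5, (306, 223, 36, 41))
tray side (array([ 509.7, -405.9]), array([121.1,  53.2]), 79.0, (358, 310, 34, 52))
```

View pics/n1.png

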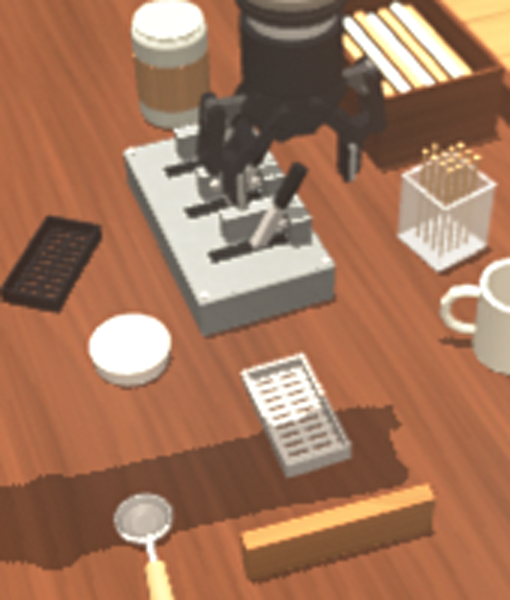

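The view shows the right lever leaning away and none of the three on the robot's side. The grate at (295,240) and upstand at (338,281) are undisturbed. Next I pre-tilt the open gripper 30° and lower it over the grate.

{"api": "servo_tool", "payload": {"motion": [[[0.003,0,0.02,0,1.2,0,1],[0.007,0,0.05,0,2.4,0.05,1],[0.01,0,0.08,0,3.6,0.1,1],[0.014,-0.001,0.12,0,4.8,0.15,1],[0.0166,-0.001,0.15,0,6,0.17,1],[0.0166,-0.001,0.17,0,6,0.17,1],[0.0166,-0.001,0.185,0,6,0.17,1],[0.0166,-0.001,0.2,0,6,0.17,1],[0.0166,-0.001,0.21,0,6,0.17,1],[0.0166,-0.001,0.22,0,6,0.17,1],[0.0166,-0.001,0.22,0,6,0.17,1]]]}}

```text
t: 14.27
eef_pos: [0.5179, -0.0706, 0.0195]
tool_rot: [-0.181, 0.696, 0.67, 0.185]
contact_force: [0.5, 0.1, -0.2]
gripper_width: 1.001
grasp_force: 0.0
```

Run:
```python
from h import *
o=bot.get_obs(); print(o["q"].round(2),o["eef_pos"].round(4)); r=Rt().as_matrix(); print(r.round(3))
s=cam("side"); b=cv2.imread("pics/side0.png")[:,:,::-1]
d=(np.abs(s["img"].astype(int)-b).sum(2)>75)&(cv2.cvtColor(s["img"],cv2.COLOR_RGB2HSV)[...,1]<110)
u,v=proj(s,o["eef_pos"]); print(u,v); U,V=int(u),int(v)
for k in(-.0425,.0425): print("fingers expected end, opening",np.round(proj(s,o["eef_pos"]+r@[0,k,-.013]),1),np.round(proj(s,o["eef_pos"]+r@[0,k,-.039]),1))
for q in range(V-45,V+18): print(q,''.join('#' if k else '.' for k in d[q,U-45:U+45]))
```

```text
[ 0.09  0.65  0.34  1.98 -0.88  0.98  1.01] [ 0.5179 -0.0706  0.0195]
[[ 0.033  0.999  0.015]
 [ 0.865 -0.036  0.5  ]
 [ 0.5   -0.004 -0.866]]
320.28364322479916 235.51560802261716
fingers expected end, opening [307.1 238.7] [308.4 236.8]
fingers expected end, opening [334.8 230.5] [336.7 228.5]
190 ....................................#################.###..###############################
191 ..................###..##...........###################.....##############################
192 ................#########............###################.....#############################
193 ...............########..............####################....#############################
194 ...............######.................####################.###############################
195 ..................#....................###################.###############################
196 .......................................###############......##############################
197 ........................................###########..........#############################
198 .......................................
[... 4481 characters left out ...]
.......#...........................
246 ..............................................................##..........................
247 ..............................................................##..........................
248 ..............................................................###.........................
249 ...............................................................###........................
250 .............................................................#####........................
251 .........................................#..............#######.###.......................
252 .........................................#............##############......................
```

{"api": "servo_tool", "payload": {"motion": [[[-0.0025,0,0.004,0,0,0,1],[-0.005,0,0.009,0,0,0,1],[-0.0075,0,0.013,0,0,0,1],[-0.0075,0,0.013,0,0,0,1]]]}}

```text
t: 14.65
eef_pos: [0.5175, -0.0716, 0.0046]
tool_rot: [-0.181, 0.696, 0.669, 0.185]
contact_force: [-0.9, -0.4, -0.0]
gripper_width: 0.997
grasp_force: 0.0
```

{"api": "servo_tool", "payload": {"motion": [[[-0.0015,0,0.0025,0,0,0,1],[-0.003,0,0.005,0,0,0,1],[-0.003,0,0.005,0,0,0,1]]]}}

```text
t: 14.9
eef_pos: [0.5176, -0.072, -0.0011]
tool_rot: [-0.181, 0.697, 0.669, 0.185]
contact_force: [-0.9, -1.2, 0.8]
gripper_width: 1.001
grasp_force: 0.0
```

{"api": "servo_tool", "payload": {"motion": [[[-0.0015,0,0.0025,0,0,0,1],[-0.003,0,0.005,0,0,0,1],[-0.003,0,0.005,0,0,0,1]]]}}

```text
t: 15.15
eef_pos: [0.5175, -0.072, -0.007]
tool_rot: [-0.181, 0.697, 0.669, 0.185]
contact_force: [-0.7, 0.2, -0.7]
gripper_width: 1.0
grasp_force: 0.0
```

{"api": "servo_tool", "payload": {"motion": [[[-0.0015,0,0.0025,0,0,0,1],[-0.003,0,0.005,0,0,0,1],[-0.003,0,0.005,0,0,0,1]]]}}

```text
t: 15.4
eef_pos: [0.5175, -0.0721, -0.0128]
tool_rot: [-0.181, 0.696, 0.669, 0.185]
contact_force: [-0.2, 0.9, -0.3]
gripper_width: 1.001
grasp_force: 0.0
```

{"api": "servo_tool", "payload": {"motion": [[[-0.002,0,0.0035,0,0,0,1],[-0.004,0,0.007,0,0,0,1],[-0.004,0,0.007,0,0,0,0.9],[-0.004,0,0.007,0,0,0,0.75],[-0.004,0,0.007,0,0,0,0.6],[-0.004,0,0.007,0,0,0,0.5],[-0.004,0,0.007,0,0,0,0.5],[-0.004,0,0.007,0,0,0,0.5],[-0.004,0,0.007,0,0,0,0.5]]], "grip_force": 50}}

```text
t: 16.15
eef_pos: [0.5179, -0.0725, -0.0201]
tool_rot: [-0.18, 0.697, 0.669, 0.185]
contact_force: [-1.1, -2.6, 5.3]
gripper_width: 0.732
grasp_force: 55.3
```

Grasped (62 mm wide). I'll compute the standing pose.

```bash
cat > plan.py <<'E'
from m import *
def frame(x,u): # grate rot: columns x, u(top end), s(slat normal)
    return R.from_matrix(np.c_[x,u,np.cross(x,u)])
yaw=np.deg2rad(-6); dd=np.array([np.cos(yaw),np.sin(yaw),0]); n=np.array([-np.sin(yaw),np.cos(yaw),0]); Z=np.array([0,0,1.])
E
python3 - <<'E'
from plan import *
o=bot.get_obs(); e=o["eef_pos"]; r=Rt()
y0=np.deg2rad(-2.4); x0=np.array([np.cos(y0),np.sin(y0),0]); u0=np.array([np.sin(y0),-np.cos(y0),0])
G0=frame(x0,u0); print("s0",G0.as_matrix()[:,2])
C0=np.array([.518,-.0925,0]); rel=G0.inv()*r; off=G0.inv().apply(e-C0); print("off",off)
L=np.deg2rad(8); u=-np.sin(L)*n+np.cos(L)*Z; G1=frame(dd,u); print("s1",G1.as_matrix()[:,2],-np.cos(L)*n-np.sin(L)*Z)
F=np.array([.4955,-.2395,0])+.009*n+.006*dd+.0075*n; C1=F+.062*u+Z*.002
print("C1",C1)
T=C1+G1.apply(off); RT=G1*rel; print("T",T)
np.savez("g.npz",rel=rel.as_matrix(),off=off)
for p in(T+[0,.06,.12],T+[0,.0,.03],T): go(p,RT)
print("up",r.inv().apply([0,0,.1]).round(4))
E
```

```text
s0 [ 0. -0. -1.]
off [-0.00092871 -0.01997436  0.02010235]
s1 [-0.1035112  -0.98484328 -0.1391731 ] [-0.1035112  -0.98484328 -0.1391731 ]
C1 [ 0.5022899  -0.23229902  0.06339662]
T [ 0.49957604 -0.24923495  0.04081895]
shift [-0.0112 -0.0144 -0.2153] turn [  0.163 -16.391   0.842]
shift [-0.1082 -0.0117 -0.1673] turn [  0.163 -16.391   0.842]
shift [-0.1231 -0.0116 -0.1414] turn [  0.163 -16.391   0.842]
up [ 0.05   -0.0003 -0.0866]
```

{"api": "servo_tool", "payload": {"motion": [[[0.01,0,-0.017,0,0,0,0.5],[0.025,0,-0.045,0,0,0,0.5],[0.04,-0.001,-0.075,0.01,-1.3,0.07,0.5],[0.04,-0.003,-0.1,0.03,-2.6,0.14,0.5],[0.035,-0.005,-0.12,0.04,-3.9,0.2,0.5],[0.03,-0.006,-0.14,0.05,-5.2,0.27,0.5],[0.025,-0.007,-0.155,0.06,-6.5,0.33,0.5],[0.02,-0.009,-0.17,0.08,-7.8,0.4,0.5],[0.015,-0.01,-0.18,0.09,-9.1,0.47,0.5],[0.01,-0.012,-0.19,0.1,-10.4,0.53,0.5],[0.005,-0.013,-0.2,0.12,-11.7,0.6,0.5],[0,-0.014,-0.205,0.13,-13,0.67,0.5],[-0.005,-0.0144,-0.21,0.14,-14.3,0.73,0.5],[-0.01,-0.0144,-0.215,0.155,-15.5,0.8,0.5],[-0.0112,-0.0144,-0.2153,0.163,-16.4,0.84,0.5],[-0.0112,-0.0144,-0.2153,0.163,-16.4,0.84,0.5],[-0.0112,-0.0144,-0.2153,0.163,-16.4,0.84,0.5]]]}}

```text
t: 17.57
eef_pos: [0.4995, -0.1877, 0.1594]
tool_rot: [0.292, 0.667, 0.602, -0.328]
contact_force: [-0.9, -0.0, -3.6]
gripper_width: 0.724
grasp_force: 56.4
```

```bash
cat > tgt.py <<'E'
from plan import *
g=np.load("g.npz"); rel=R.from_matrix(g["rel"]); off=g["off"]
L=np.deg2rad(8); u=-np.sin(L)*n+np.cos(L)*Z; G1=frame(dd,u)
F=np.array([.4955,-.2395,0])+.009*n+.006*dd+.0075*n; C1=F+.062*u+Z*.002
T=C1+G1.apply(off); RT=G1*rel
E
python3 - <<'E'
from tgt import *
o=bot.get_obs(); print(o["q"].round(2),o["gripper_width"]); 
for p in(T+[0,.06,.12],T+n*.01+Z*.03,T): go(p,RT)
# where is the grate in pics: expected corners under tool
r=Rt(); G=r*rel.inv(); C=o["eef_pos"]-G.apply(off); print("C",C.round(3),G.as_matrix().round(2).tolist())
for nm in("top","side"):
    c=cam(nm); cs=[C+G.apply([a,b,w]) for a,b,w in((.032,.062,0),(-.032,.062,0),(-.032,-.062,0),(.032,-.062,0))]
    P=[proj(c,p) for p in cs]; print(nm,np.round(P).astype(int).tolist())
    hs=cv2.cvtColor(c["img"],cv2.COLOR_RGB2HSV); Q=np.array(P); x0,y0=(Q.min(0)-12).astype(int); x1,y1=(Q.max(0)+12).astype(int)
    m=(hs[...,1]<60)&(hs[...,2]>100)
    if nm=="side":
        for y in range(y0,y1): print(y,''.join('#' if k else '.' for k in m[y,x0:x1]),x0 if y==y0 else "")
E
```

```text
[-1.03  0.8   1.05  2.07  0.29  0.83 -0.4 ] 0.7238510952177958
shift [-0.002   0.0002  0.0003] turn [0.006 0.012 0.052]
shift [0.0384 0.0071 0.0948] turn [0.006 0.012 0.052]
shift [0.0559 0.0073 0.1211] turn [0.006 0.012 0.052]
C [ 0.502 -0.171  0.182] [[0.99, -0.01, -0.1], [-0.1, -0.14, -0.99], [-0.0, 0.99, -0.14]]
top [[365, 204], [362, 227], [352, 230], [354, 209]]
side [[344, 205], [318, 211], [317, 240], [340, 234]]
192 #####.................###........................... 304
193 ####...........###########.......................... 
194 ####......#..##############..........#.....#........ 
195 ####......#################......................... 
196 ####......##################........................ 
197 ###.......###################..........#............ 
198 ###......#####################......##.............. 
199 ####.....######################...#####............. 
200 ####....###############################............. 
201 ###.....###############################............. 
202 .#......###############################............. 
203 ........######################
[... 2048 characters left out ...]
.... 
239 ............##...................................... 
240 .................................................... 
241 .................................................... 
242 .................................................... 
243 .................................................... 
244 .................................................... 
245 .................................................... 
246 .................................................... 
247 .................................................... 
248 .................................................... 
249 .................................................... 
250 ....................................................
```

The held grate's lower corners appear at (316,239) and (339,233), matching the prediction within 1 px. I'll lower it to stand by the upstand.

{"api": "servo_tool", "payload": {"motion": [[[0.01,0.002,0.025,0,0,0.05,0.5],[0.02,0.004,0.05,0,0,0.05,0.5],[0.03,0.006,0.08,0,0,0.05,0.5],[0.0384,0.007,0.095,0,0,0.05,0.5],[0.044,0.007,0.104,0,0,0.05,0.5],[0.05,0.007,0.113,0,0,0.05,0.5],[0.054,0.0073,0.118,0,0,0.05,0.5],[0.056,0.0073,0.121,0,0,0.05,0.5],[0.056,0.0073,0.121,0,0,0.05,0.5]]]}}

```text
t: 18.42
eef_pos: [0.5005, -0.2497, 0.0418]
tool_rot: [0.293, 0.669, 0.6, -0.326]
contact_force: [0.6, 0.2, -2.8]
gripper_width: 0.731
grasp_force: 56.4
```

Run:
```python
from tgt import *
go(T,RT); go(T-.002*Z,RT); o=bot.get_obs(); print(o["contact_force"].round(1))
r=Rt(); print(r.inv().apply([0,0,-.001]).round(5), r.inv().apply(n*.05).round(4))
```

```text
shift [ 0.0009 -0.001   0.0003] turn [ 0.014 -0.005 -0.041]
shift [ 0.0025 -0.001   0.0016] turn [ 0.014 -0.005 -0.041]
[ 0.6  0.2 -2.8]
[ 0.00079 -0.       0.00062] [ 0.0308 -0.0002 -0.0394]
```

{"api": "servo_tool", "payload": {"motion": [[[0.0012,0,0.001,0,0,0,0.5],[0.0024,0,0.0019,0,0,0,0.5],[0.0024,0,0.0019,0,0,0,0.5]]]}}

```text
t: 18.67
eef_pos: [0.5007, -0.2499, 0.0405]
tool_rot: [0.293, 0.669, 0.6, -0.327]
contact_force: [-0.7, 8.2, 8.2]
gripper_width: 0.729
grasp_force: 57.7
```

{"api": "servo_tool", "payload": {"motion": [[[0.0008,0,0.0006,0,0,0,0.5],[0.0016,0,0.0012,0,0,0,0.5],[0.0016,0,0.0012,0,0,0,0.5]]]}}

```text
t: 18.92
eef_pos: [0.5007, -0.2501, 0.0404]
tool_rot: [0.294, 0.669, 0.599, -0.328]
contact_force: [-5.0, 16.5, 25.4]
gripper_width: 0.727
grasp_force: 59.4
```

Resting on both the counter and the upstand. I'll ease off, open and back out.

{"api": "servo_tool", "payload": {"motion": [[[-0.0016,0,-0.0012,0,0,0,0.5],[-0.0016,0,-0.0012,0,0,0,0.6],[-0.0016,0,-0.0012,0,0,0,0.75],[-0.0016,0,-0.0012,0,0,0,0.9],[-0.0016,0,-0.0012,0,0,0,1],[-0.0016,0,-0.0012,0,0,0,1],[-0.0016,0,-0.0012,0,0,0,1],[-0.0016,0,-0.0012,0,0,0,1],[-0.0016,0,-0.006,0,0,0,1],[-0.0016,0,-0.016,0,0,0,1],[-0.0016,0,-0.04,0,0,0,1],[-0.0016,0,-0.08,0,0,0,1],[-0.0016,0,-0.12,0,0,0,1],[-0.0016,0,-0.14,0,0,0,1]]]}}

```text
t: 20.08
eef_pos: [0.5141, -0.1372, 0.1261]
tool_rot: [0.293, 0.669, 0.601, -0.325]
contact_force: [0.4, 1.1, -1.3]
gripper_width: 1.0
grasp_force: 0.0
```

Run:
```python
from tgt import *
o=bot.get_obs(); print(o["eef_pos"].round(3))
c=cam("side"); C=C1-.002*Z
P=np.array([proj(c,C+G1.apply(v)) for v in((.032,.062,0),(-.032,.062,0),(-.032,-.062,0),(.032,-.062,0),(.032,.062,-.018),(-.032,.062,-.018))]); print(P.round(1).tolist())
hs=cv2.cvtColor(c["img"],cv2.COLOR_RGB2HSV); x0,y0=(P.min(0)-10).astype(int); x1,y1=(P.max(0)+10).astype(int)
m=(hs[...,1]<70)&(hs[...,2]>100)
for y in range(y0,y1): print(y,''.join('#' if k else '.' for k in m[y,x0:x1]),x0 if y==y0 else "")
print("tool", np.round(proj(c,o["eef_pos"])))
```

```text
[ 0.514 -0.137  0.126]
[[353.6, 255.9], [328.6, 262.3], [326.4, 285.3], [349.1, 279.2], [351.1, 249.7], [326.4, 256.0]]
239 ............................................... 316
240 ............................................... 
241 ............................................... 
242 ............................................... 
243 ............................................... 
244 ............................................... 
245 ............................................... 
246 ............................................... 
247 ............................................... 
248 ............................................... 
249 ............................................... 
250 ...............................#####........... 
251 ...........................##########.......... 
252 ........................#############.......... 
253 ....................#################.......... 
254 ................######################......... 
255 ............##########################......... 
256 ..........############################......... 
257 ...........########
[... 1307 characters left out ...]
.............................................. 
283 ............................................... 
284 ............................................... 
285 ............................................... 
286 ............................................... 
287 ............................................... 
288 ............................................... 
289 ............................................... 
290 ............................................... 
291 ............................................... 
292 ............................................... 
293 ............................................... 
294 ............................................... 
tool [329. 227.]
```

The standing grate's top corners show at (353,251) and (326,256), within 1–2 px of plan. Now I'll swing over to the other side.

```bash
cat >> tgt.py <<'E'
def reg(th,w=.023,depth=.015):
    th=np.deg2rad(th); z=np.cos(th)*n-np.sin(th)*Z; Rr=R.from_matrix(np.c_[np.cross(dd,z),dd,z])
    s=G1.as_matrix()[:,2]; C=C1-.002*Z
    return C+u*w-s*depth+.033*z, Rr, z
E
python3 - <<'E'
from tgt import *
p,Rr,z=reg(25); print(p.round(4),z)
print(bot.get_obs()["q"].round(2))
go([.50,-.2,.32]); go([.50,-.25,.32],Rr); go(p-.12*z,Rr);go(p,Rr)
E
```

```text
[ 0.5066 -0.191   0.0723] [ 0.09473496  0.90134294 -0.42261826]
[-1.06  0.86  0.98  2.02  0.23  0.87 -0.46]
shift [-0.1929 -0.0086 -0.0675] turn [0. 0. 0.]
shift [-0.2237 -0.0035 -0.0284] turn [ 0.048 23.359  0.037]
shift [-0.0994 -0.0039  0.1322] turn [ 0.048 23.359  0.037]
shift [ 0.0077 -0.0038  0.0781] turn [ 0.048 23.359  0.037]
```

{"api": "servo_tool", "payload": {"motion": [[[-0.03,0,-0.023,0,0,0,1],[-0.06,0,-0.046,0,0.6,0,1],[-0.09,-0.001,-0.07,0,1.8,0,1],[-0.12,-0.001,-0.08,0,3.1,0,1],[-0.14,-0.002,-0.08,0.01,4.4,0.01,1],[-0.16,-0.002,-0.07,0.01,5.7,0.01,1],[-0.18,-0.003,-0.06,0.01,7,0.01,1],[-0.19,-0.003,-0.05,0.02,8.3,0.02,1],[-0.2,-0.003,-0.045,0.02,9.6,0.02,1],[-0.21,-0.0035,-0.04,0.02,10.9,0.02,1],[-0.22,-0.0035,-0.035,0.02,12.2,0.02,1],[-0.224,-0.0035,-0.03,0.03,13.5,0.03,1],[-0.224,-0.0035,-0.028,0.03,14.8,0.03,1],[-0.224,-0.0035,-0.028,0.03,16.1,0.03,1],[-0.224,-0.0035,-0.028,0.04,17.4,0.03,1],[-0.224,-0.0035,-0.028,0.04,18.7,0.03,1],[-0.224,-0.0035,-0.028,0.04,20,0.03,1],[-0.224,-0.0035,-0.028,0.04,21.3,0.03,1],[-0.224,-0.0035,-0.028,0.05,22.6,0.04,1],[-0.224,-0.0035,-0.028,0.05,23.36,0.04,1]]]}}

```text
t: 21.8
eef_pos: [0.4954, -0.2561, 0.3174]
tool_rot: [-0.358, 0.632, 0.562, 0.397]
contact_force: [1.4, -0.7, -2.8]
gripper_width: 0.997
grasp_force: 0.0
```

Run:
```python
from tgt import *
p,Rr,z=reg(25); o=bot.get_obs(); print(o["q"].round(2),o["eef_pos"].round(3),np.rad2deg((Rr.inv()*Rt()).magnitude()))
go(p-.14*z,Rr);go(p,Rr)
```

```text
[ 0.69  0.67  0.19  1.46 -0.86  1.91  0.88] [ 0.495 -0.256  0.317] 0.7176729554907433
shift [-0.194   0.006   0.0249] turn [ 0.05   0.087 -0.103]
shift [-0.193   0.0054  0.1649] turn [ 0.05   0.087 -0.103]
```

{"api": "servo_tool", "payload": {"motion": [[[-0.03,0.002,0.004,0,0,0,1],[-0.06,0.003,0.008,0,0,0,1],[-0.09,0.004,0.012,0,0.03,-0.05,1],[-0.12,0.005,0.016,0.02,0.06,-0.1,1],[-0.15,0.006,0.02,0.05,0.09,-0.1,1],[-0.18,0.006,0.024,0.05,0.09,-0.1,1],[-0.194,0.006,0.025,0.05,0.09,-0.1,1],[-0.194,0.006,0.025,0.05,0.09,-0.1,1],[-0.194,0.006,0.025,0.05,0.09,-0.1,1]]]}}

```text
t: 22.55
eef_pos: [0.4939, -0.3175, 0.1324]
tool_rot: [-0.359, 0.627, 0.565, 0.399]
contact_force: [-0.2, 0.7, 1.2]
gripper_width: 1.001
grasp_force: 0.0
```

Run:
```python
from tgt import *
p,Rr,z=reg(25); o=bot.get_obs(); print(o["q"].round(2),o["eef_pos"].round(3),np.rad2deg((Rr.inv()*Rt()).magnitude()))
go(p,Rr)
```

```text
[ 0.76  0.95  0.19  1.38 -0.82  1.81  1.09] [ 0.494 -0.317  0.132] 0.14870337525984365
shift [-0.0003 -0.0005  0.1406] turn [0.    0.029 0.005]
```

Reachable. I'll approach straight along the tool and close.

{"api": "servo_tool", "payload": {"motion": [[[0,0,0.03,0,0,0,1],[0,0,0.06,0,0,0,1],[0,0,0.09,0,0,0,1],[0,0,0.11,0,0,0,1],[0,0,0.125,0,0,0,1],[0,0,0.135,0,0,0,1],[0,0,0.14,0,0,0,1],[0,0,0.14,0,0,0,1]]]}}

```text
t: 23.22
eef_pos: [0.5076, -0.1913, 0.073]
tool_rot: [-0.358, 0.627, 0.566, 0.399]
contact_force: [0.3, -0.4, 0.7]
gripper_width: 0.996
grasp_force: 0.0
```

{"api": "servo_tool", "payload": {"motion": [[[0,0,0,0,0,0,0.9],[0,0,0,0,0,0,0.8],[0,0,0,0,0,0,0.7],[0,0,0,0,0,0,0.5],[0,0,0,0,0,0,0.5],[0,0,0,0,0,0,0.5]]], "grip_force": 60}}

```text
t: 23.72
eef_pos: [0.5072, -0.1925, 0.0729]
tool_rot: [-0.358, 0.627, 0.565, 0.399]
contact_force: [-0.7, -3.7, 5.3]
gripper_width: 0.725
grasp_force: 66.4
```

```bash
cat > fin.py <<'E'
from tgt import *
o=bot.get_obs()
def save(): 
    r=Rt(); C=C1-.002*Z; np.savez("g2.npz",rel=(G1.inv()*r).as_matrix(),off=G1.inv().apply(bot.get_obs()["eef_pos"]-C))
def load():
    g=np.load("g2.npz"); return R.from_matrix(g["rel"]),g["off"]
def final(x=.512,y=-.4015,yw=-10.3,z=.038):
    rel,off=load(); a=np.deg2rad(yw); G=frame(np.array([np.cos(a),np.sin(a),0]),np.array([-np.sin(a),np.cos(a),0]))
    return np.array([x,y,z])+G.apply(off), G*rel
E
python3 - <<'E'
from fin import *
save(); rel,off=load(); print(off.round(4)); r=Rt()
print("up.1",r.inv().apply([0,0,.1]).round(4))
p,RT=final(z=.16); print(p.round(3), RT.as_matrix()[:,2].round(2)); go(p,RT); p,RT=final(z=.2); go(p,RT)
E
```

```text
[ 0.0008  0.0058 -0.0413]
up.1 [ 0.0905  0.0002 -0.0426]
[ 0.514 -0.396  0.119] [-0.1  -0.54 -0.84]
shift [-0.0444  0.028  -0.2019] turn [ -0.241 -19.591   0.911]
shift [-0.0083  0.0281 -0.2189] turn [ -0.241 -19.591   0.911]
```

{"api": "servo_tool", "payload": {"motion": [[[0.01,0,-0.005,0,0,0,0.5],[0.03,0,-0.014,0,0,0,0.5],[0.06,0,-0.028,0,0,0,0.5],[0.09,0,-0.042,0,0,0,0.5],[0.12,0,-0.056,0,0,0,0.5],[0.15,0,-0.07,0,-0.5,0,0.5],[0.154,0.002,-0.08,0,-1.8,0.1,0.5],[0.15,0.004,-0.09,-0.02,-3.1,0.15,0.5],[0.14,0.006,-0.1,-0.04,-4.4,0.2,0.5],[0.13,0.008,-0.11,-0.06,-5.7,0.26,0.5],[0.12,0.01,-0.125,-0.08,-7,0.32,0.5],[0.1,0.012,-0.14,-0.1,-8.3,0.4,0.5],[0.085,0.014,-0.15,-0.12,-9.6,0.45,0.5],[0.07,0.016,-0.16,-0.14,-10.9,0.5,0.5],[0.055,0.018,-0.17,-0.15,-12.2,0.57,0.5],[0.04,0.02,-0.18,-0.17,-13.5,0.63,0.5],[0.03,0.022,-0.19,-0.18,-14.8,0.7,0.5],[0.02,0.024,-0.2,-0.2,-16.1,0.75,0.5],[0.01,0.026,-0.21,-0.22,-17.4,0.82,0.5],[0,0.028,-0.219,-0.23,-18.6,0.87,0.5]]]}}

```text
t: 25.38
eef_pos: [0.5148, -0.3909, 0.1661]
tool_rot: [0.158, 0.742, 0.623, -0.188]
contact_force: [0.0, 0.2, -4.8]
gripper_width: 0.728
grasp_force: 66.0
```

Run:
```python
from fin import *
p,RT=final(z=.2); go(p,RT); print(bot.get_obs()["q"].round(2))
p,RT=final(z=.1); go(p,RT)
```

```text
shift [-0.001  -0.0002  0.0089] turn [ 0.015 -0.959  0.048]
[-0.19  0.48  0.64  1.87  0.29  0.79 -0.  ]
shift [ 0.0466 -0.0001  0.0969] turn [ 0.015 -0.959  0.048]
```

Now I finish the rotation, descend to z ≈ 0.10 and verify with both cameras.

{"api": "servo_tool", "payload": {"motion": [[[0.002,0,0.012,0,-0.5,0.02,0.5],[0.01,0,0.03,0.01,-0.96,0.05,0.5],[0.02,0,0.05,0.01,-0.96,0.05,0.5],[0.034,0,0.075,0.01,-0.96,0.05,0.5],[0.046,0,0.097,0.01,-0.96,0.05,0.5],[0.046,0,0.097,0.01,-0.96,0.05,0.5],[0.046,0,0.097,0.01,-0.96,0.05,0.5]]]}}

```text
t: 25.97
eef_pos: [0.5119, -0.3961, 0.0575]
tool_rot: [0.18, 0.735, 0.615, -0.22]
contact_force: [0.0, -1.3, -2.1]
gripper_width: 0.73
grasp_force: 67.3
```

Run:
```python
from fin import *
rel,off=load(); o=bot.get_obs(); r=Rt(); G=r*rel.inv(); C=o["eef_pos"]-G.apply(off); print("C",C.round(4)); print(G.as_matrix().round(3))
for nm in("side","top"):
    c=cam(nm); P=np.array([proj(c,C+G.apply(v)) for v in((.032,.062,0),(-.032,.062,0),(-.032,-.062,0),(.032,-.062,0))]); print(nm,P.round(1).tolist())
    hs=cv2.cvtColor(c["img"],cv2.COLOR_RGB2HSV); x0,y0=(P.min(0)-10).astype(int); x1,y1=(P.max(0)+12).astype(int)
    m=(hs[...,1]<75)&(hs[...,2]>90)
    for y in range(y0,y1): print(y,''.join('#' if k else '.' for k in m[y,x0:x1]),x0 if y==y0 else "")
```

```text
C [ 0.5103 -0.4018  0.0988]
[[ 0.984  0.18   0.005]
 [-0.18   0.984 -0.004]
 [-0.006  0.003  1.   ]]
side [[380.3, 291.8], [353.9, 297.2], [370.5, 348.0], [399.4, 341.5]]
281 .........................................#............#...........## 343
282 .................................#........#...###.....#...........## 
283 ..........................#..................####.....#...........## 
284 ........................#............#......#####.....#...........## 
285 .............................................##.......#............# 
286 ......................................................#............# 
287 .....................................................#.............# 
288 ........................................#.........#................# 
289 ................................................#..................# 
290 ...............................................#...................# 
291 ...................................................................# 
292 ..................................###.....###......................# 
293 .............................#####
[... 7716 characters left out ...]
 
235 ................................................................ 
236 ................................................................ 
237 ................................................................ 
238 ................................................................ 
239 ................................................................ 
240 ................................................................ 
241 ................................................................ 
242 ................................................................ 
243 ................................................................ 
244 ................................................................
```

The grate is slats-up above the tray. In the side view its corners are at (355,299), (380,292) and (400,341), and in the top view at (452,215) and (447,234), all within about 1–2 px of plan. I'll lower it gently.

Run:
```python
from fin import *
for z in(.056,.046,.039):
    p,RT=final(z=z); go(p,RT)
print("down1mm",Rt().inv().apply([0,0,-.001]).round(5))
```

```text
shift [ 0.0258 -0.      0.037 ] turn [-0.013 -0.032 -0.009]
shift [ 0.0313 -0.      0.0454] turn [-0.013 -0.032 -0.009]
shift [ 0.0351 -0.      0.0513] turn [-0.013 -0.032 -0.009]
down1mm [0.00055 0.      0.00084]
```

{"api": "servo_tool", "payload": {"motion": [[[0.008,0,0.012,0,0,0,0.5],[0.016,0,0.024,0,0,0,0.5],[0.022,0,0.032,0,0,0,0.5],[0.0258,0,0.037,0,0,0,0.5],[0.0258,0,0.037,0,0,0,0.5]]]}}

```text
t: 26.48
eef_pos: [0.5132, -0.3951, 0.013]
tool_rot: [0.181, 0.735, 0.615, -0.219]
contact_force: [-0.4, -0.8, -2.7]
gripper_width: 0.73
grasp_force: 67.3
```

{"api": "servo_tool", "payload": {"motion": [[[0.0013,0,0.0021,0,0,0,0.5],[0.0026,0,0.0042,0,0,0,0.5],[0.0033,0,0.005,0,0,0,0.5],[0.0033,0,0.005,0,0,0,0.5]]]}}

```text
t: 26.82
eef_pos: [0.5133, -0.3954, 0.0074]
tool_rot: [0.182, 0.736, 0.615, -0.219]
contact_force: [-0.2, -0.3, -2.7]
gripper_width: 0.728
grasp_force: 67.3
```

{"api": "servo_tool", "payload": {"motion": [[[0.0013,0,0.0021,0,0,0,0.5],[0.0026,0,0.0042,0,0,0,0.5],[0.0026,0,0.0042,0,0,0,0.5]]]}}

```text
t: 27.07
eef_pos: [0.513, -0.3953, 0.0019]
tool_rot: [0.181, 0.736, 0.615, -0.219]
contact_force: [0.4, 0.1, -1.6]
gripper_width: 0.727
grasp_force: 67.3
```

{"api": "servo_tool", "payload": {"motion": [[[0.0013,0,0.0021,0,0,0,0.5],[0.0022,0,0.0034,0,0,0,0.5],[0.0022,0,0.0034,0,0,0,0.5]]]}}

```text
t: 27.32
eef_pos: [0.5132, -0.3957, -0.0017]
tool_rot: [0.182, 0.736, 0.615, -0.219]
contact_force: [0.0, 0.1, -0.9]
gripper_width: 0.731
grasp_force: 67.5
```

{"api": "servo_tool", "payload": {"motion": [[[0.0006,0,0.0009,0,0,0,0.5],[0.0011,0,0.0017,0,0,0,0.5],[0.0011,0,0.0017,0,0,0,0.5]]]}}

```text
t: 27.57
eef_pos: [0.5132, -0.3958, -0.002]
tool_rot: [0.182, 0.736, 0.614, -0.219]
contact_force: [-5.2, 9.2, 17.9]
gripper_width: 0.73
grasp_force: 69.6
```

{"api": "servo_tool", "payload": {"motion": [[[0.0003,0,0.0005,0,0,0,0.5],[0.0006,0,0.0009,0,0,0,0.5],[0.0006,0,0.0009,0,0,0,0.5]]]}}

```text
t: 27.82
eef_pos: [0.5132, -0.3958, -0.0021]
tool_rot: [0.182, 0.736, 0.614, -0.219]
contact_force: [-6.5, 14.5, 28.1]
gripper_width: 0.733
grasp_force: 71.0
```

Seated at the expected height. I'll ease off, open and retract along the tool axis.

{"api": "servo_tool", "payload": {"motion": [[[-0.0008,0,-0.0013,0,0,0,0.5],[-0.0008,0,-0.0013,0,0,0,0.6],[-0.0008,0,-0.0013,0,0,0,0.75],[-0.0008,0,-0.0013,0,0,0,0.9],[-0.0008,0,-0.0013,0,0,0,1],[-0.0008,0,-0.0013,0,0,0,1],[-0.0008,0,-0.0013,0,0,0,1],[-0.0008,0,-0.0013,0,0,0,1],[-0.0008,0,-0.008,0,0,0,1],[-0.0008,0,-0.025,0,0,0,1],[-0.0008,0,-0.055,0,0,0,1],[-0.0008,0,-0.09,0,0,0,1],[-0.0008,0,-0.13,0,0,0,1],[-0.0008,0,-0.17,0,0,0,1],[-0.0008,0,-0.21,0,0,0,1],[-0.04,0,-0.23,0,0,0,1],[-0.08,0,-0.24,0,0,0,1],[-0.08,0,-0.24,0,0,0,1]]]}}

```text
t: 29.32
eef_pos: [0.5248, -0.339, 0.2474]
tool_rot: [0.185, 0.738, 0.612, -0.217]
contact_force: [-0.4, -1.5, 0.1]
gripper_width: 1.003
grasp_force: 0.0
```

Run:
```python
from m import *
o=bot.get_obs(); print(o["eef_pos"].round(3),o["contact_force"].round(1))
s=cam("side"); hs=cv2.cvtColor(s["img"],cv2.COLOR_RGB2HSV); m=(hs[...,1]<75)&(hs[...,2]>90)
print("grate side@.038",rect(s,s["img"],(345,295,400,368),m,.038))
a=np.deg2rad(-10.3); G=np.array([[np.cos(a),-np.sin(a)],[np.sin(a),np.cos(a)]])
P=np.array([proj(s,np.r_[np.array([.512,-.4015])+G@v,.038]) for v in((.032,.062),(-.032,.062),(-.032,-.062),(.032,-.062))]); print(P.round(1).tolist())
x0,y0=(P.min(0)-8).astype(int); x1,y1=(P.max(0)+14).astype(int)
m=(hs[...,1]<75)&(hs[...,2]>150)
for y in range(y0,y1): print(y,''.join('#' if k else '.' for k in m[y,x0:x1]),x0 if y==y0 else "")
t=cam("top"); ht=cv2.cvtColor(t["img"],cv2.COLOR_RGB2HSV)
print("top@.038",rect(t,t["img"],(400,200,456,242),(ht[...,1]<75)&(ht[...,2]>110),.038), "predicted px", [np.round(proj(t,np.r_[np.array([.512,-.4015])+G@v,.038]),1).tolist() for v in((.032,.062),(-.032,.062),(-.032,-.062),(.032,-.062))])
# lever grips at shut: dark at predicted tips
for y in(.075,0,-.075):
    p=np.array([.55+.06-.0244*-y*-1*-1,.1754-.0015+y,.14]); u,v=np.round(proj(s,p)).astype(int); print("lever tip px",u,v,s["img"][v,u])
```

```text
[ 0.525 -0.339  0.247] [-0.4 -1.5  0.1]
grate side@.038 (array([ 510.4, -402.2]), array([133.4,  68.7]), 79.5, (353, 305, 44, 58))
[[378.5, 305.3], [353.2, 310.7], [369.0, 360.3], [396.6, 353.8]]
297 ................................................................# 345
298 ................................................................# 
299 ................................................................# 
300 ................................................................# 
301 ................................................................# 
302 ................................................................# 
303 ................................................................# 
304 ................................................................# 
305 .............................#####............................... 
306 ..........................#########.............................. 
307 ...................################.............................. 
308 ...............####################.............................. 
309 ...........#########################.........
[... 4123 characters left out ...]
............... 
368 ................................................................. 
369 ................................................................. 
370 ................................................................. 
371 ................................................................. 
372 ................................................................. 
373 ................................................................. 
top@.038 (array([ 513.7, -393.8]), array([148.6,  70.5]), 79.4, (400, 207, 46, 29)) predicted px [[407.3, 207.3], [403.8, 226.6], [441.3, 234.5], [444.6, 215.2]]
lever tip px 308 134 [86 65 54]
lever tip px 316 147 [68 58 53]
lever tip px 325 161 [62 57 52]
```

Every corner of the seated grate matches its planned place at 38 mm within 0.5 px. The three lever grips are dark at the shut positions (308,134), (316,147) and (325,161). I'll hand in.

```bash
python3 -c "
from station import bot
print(bot.hand_in())"
```

```text
the job is handed in; nothing more can be done
None
```

I handed the job in at about 29 s of the 72 s allowed, with all three levers at their stops and the grate slats-up on the tray and released; hand-in returned no verdict, and I did not re-measure the bystanders at the end.

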